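# Fill the table caddy

## Robot

A 7-joint arm with a two-finger parallel gripper is mounted at the origin on a cart in front of the work surface, level with it; the furniture and walls round the work are solid. World frame = base frame: x ahead of the robot, y to its left, z up, the work surface at z = 0. Lengths are in m, angles in rad, forces in N, time in s.
With the tool pointing down it reaches from about 0.4 to 0.925 m from the base axis. Payload 4.1 kg.
Tool frame: the origin (TCP) lies on the centre line of the jaws, within the pads' length; the fingertips stand nose_length ahead of it and the grasp point (between the pads) lies 8 mm behind it (nose_length is the distance from the TCP to the fingertips, in m); z points along the fingers, y is the line along which they close (so a half turn about z gives the same grasp; the last joint's range is limited). The gripper opens to 85 mm and grips with 20 to 120 N. Pads are 22 mm wide; open, the fingers measure 114 mm over their backs; the gripper's body (76 mm by 85 mm) begins 54 mm behind the grasp point. The pads swing forward as they close: fully open they stand 13 mm farther back than shut.
Start: joints at [-1.235, 0.398, 0.045, 1.537, -0.019, 1.207, -0.051], TCP at [0.274, 0.59, 0.242] pointing down, gripper open.
Joint ranges: [-2.82, 2.82], [-0.49, 2.23], [-1.37, 1.46], [0, 2.46], [-1.36, 4.5], [0.23, 2], [-2.94, 2.94]. Speed limits (rad/s): [2.57, 2.57, 3.14, 3.14, 3.14, 3.14, 3.14].

## Interface

Orientations are given as [roll, pitch, yaw] about the fixed x, y, z axes, in that order (R = Rz(yaw) Ry(pitch) Rx(roll)).
In Python, from station import observe, capture, camera_model, finish_job, search_frame, regions_of, mark_of, nose_length gives the robot as it stands.
- The arm moves only by the shell command python3 -m jog 'ROWS' [FORCE]. ROWS is JSON, a list of rows, each a list of 7 numbers: the shift along the tool's x, y, z scaled (see below), then the turn, a rotation vector about the tool's x, y, z scaled (see below), then the closure, from 0 (fully open) to 1 (shut). In form: [[tx, ty, tz, ax, ay, az, fingers], ...]. A call has 1 to 12 rows; each row shifts and turns the commanded pose from where the row before left it, along the tool's axes as they then stand; what a row does not reach is not made up. The controller multiplies each number of a shift by 2.5 cm and each number of a turn by 10 degrees. A row lasts 1/8 s, in which the tool goes at most 62.5 mm and 10.7 degrees, less where a joint would pass 70% of its speed; a pose out of reach is approached as far as the arm can. A call with a number of a shift or a turn outside -1 to 1 is refused whole. A call with a gripper value outside its range is refused whole. The fingers move at their own pace and stop on an object; FORCE is the grip in N (left out, the last holds). Time passes only in rows, so rows that do not move let the fingers close. It gives the time, the measured TCP pose, the force, the opening and the grip force at its end, in the units of the state.
- observe(): the state, without advancing time (a new reading comes with each control period).
- capture(name): name is "side" or "top" or "wrist"; returns the picture (400x640x3 uint8, red, green, blue); there is no depth.
- camera_model(name): a dict with "mtx" (3x3 intrinsics, pixels), "R" (3x3) and "t" (3): a world point X has camera coordinates R X + t; the wrist camera has in their place "hand_eye" (4x4, takes a point from camera to tool coordinates, whose origin is the TCP and whose axes are the flange's). Camera axes: x right, y down, z forward; pixel columns grow to the right and rows downward; lengths in m; the calibration is good to about 2 mm. The wrist camera is an equidistant fisheye: a pixel r from the principal point sees the ray r / f radians off the axis. A picture is of the moment at which its call begins: read the wrist's pose just before it. camera_model takes no time and is no camera call.
- finish_job(): hands the job in; it is judged then, once.
Trained networks look in the newest picture that a camera, given by its name, has taken for a name from the list of things; names that differ only in an ending like _2 or _b are one class to them, and where a whole thing is asked for, a point or a joint stands for the part that bears it (a point fixed in the world has none). Each returns a list of dicts, best first, with "confidence" (0 to 1); they miss things now and then, are a little off and sometimes report something else, mostly with a low value. They report only what shows in the picture. A call takes as long as a camera call. They do not tell look-alikes from the thing itself.
- search_frame(camera, query): "location" ([x, y, z] in m, in the coordinates of the camera as it stood for that picture, good to about 4 mm: the middle of the surface that is visible of it).
- regions_of(camera, query): "mask" (400x640 bool, what is visible of it).
- mark_of(camera, query): "location" ([x, y, z] in m, in the coordinates of the camera as it stood for that picture, good to about 4 mm: a listed point, or the origin of a listed thing).
The state is a dict: "time": time; "joint_pos": joint angles; "qvel": joint speeds; "tau": joint torques, N m; "tool_pos": TCP position; "tool_rot": TCP orientation; "contact_force": force on the tool from outside, world axes, zero at the start; "wrist_torque": the same for the moment, N m; "gripper_width": opening from 0.0 (shut) to 1.0 (fully open); "finger_force": force on a finger pad.
Only numpy, scipy, OpenCV 4.12 (cv2) and the standard library are available. Lean on these libraries where they do the work, as an engineer would, in place of code of your own. Each camera call takes 0.05 s, during which the arm holds its last target. There are 200 camera calls.

## Task

Fill the wooden table caddy: stand the sugar jar in the big compartment next to the carrying handle, the tin in the big middle compartment, and the two shakers in the two small compartments, one in each. Stand all four upright on the caddy's floor and set them down gently, without dropping them; leave the spice jars, the upside-down glass and the espresso cup standing where they are.

Things in the scene. Friction and masses are not known exactly. Their poses are not given: they have to be found in the camera images.
- caddy: Wooden tray 262 x 159 mm, loose, 1.2 kg. Origin: centre of underside, x lengthwise, z up. Steel handle bar juts from the x = -131 end (at x = -152, 55 high). Floor 6 thick; walls 7 thick, 32 high; dividers 5 thick, tops at 27. Compartments, centre (x, y): big by the handle, 84 x 145, (-82, 0); big middle, 82 x 145, (6, 0); two small at the other end, 72 x 70, (88, 37.5) and (88, -37.5)
- sugar_jar: Sugar jar: round clear glass jar, white inside, with a glass lid with a small knob (lid fixed). 77 mm high; body 62 mm across up to 58 mm high, lid 54 mm across from 58 to 70 mm, knob 18 mm across on top. About 0.16 kg. Origin: centre of its underside, z up; stands upright
- tin: Round printed metal tin with a bare metal top, 57 mm across, 72 mm high, straight sides, about 0.18 kg. Origin: centre of its underside, z up; stands upright
- shaker_1: Shaker (salt or pepper, the two look alike and are interchangeable): slim glass with a grey domed metal cap, 90 mm high; 44 mm across up to about 70 mm high, cap 34 mm across. About 0.1 kg. Origin: centre of its underside, z up. (Any like things along the back wall are fixed scenery)
- shaker_2: The other shaker, same shape and size as shaker_1 (slim glass, grey domed cap, 44 mm across, 90 mm high). Origin: centre of its underside, z up; stands upright
- spice_jar_1: Spice jar, does not belong in the caddy: glass with a flat green screw cap and a paper label, 46 mm across, 106 mm high. Origin: centre of its underside, z up
- spice_jar_2: The other spice jar, does not belong: same shape, flat green screw cap, 46 mm across, 106 mm high. Origin: centre of its underside, z up
- tumbler: Plain drinking glass standing upside down, does not belong: 69 mm across, 92 mm high, no lid. Origin: centre of its underside, z up
- espresso_cup: Small blue cup with a ring handle, does not belong: 60 x 90 mm over the handle, 52 mm high. Origin: underside, middle of the 90 mm length; the handle points to its -y, the round bowl (60 mm) is centred 14 mm to its +y
Mind the look-alikes: they are no part of the job. Leave any orange or yellow look-alike of the tin alone.

How it is judged:
By the outcome, as a careful person would: the job done as asked, in the order asked, and still so for the second after the job is handed in, with the robot touching nothing.
It also fails if it takes over 120 s, if anything falls off the work surface, if the arm or the gripper's body presses on something with over 40 N, if the wrist force passes 120 N, or if a joint passes its speed limit or range.

## Working session

There is one attempt and no reset: what is moved stays moved. The work goes in short steps, Python scripts to look and compute and a shell command to move; the robot and the scene stay as the last step left them, time stands still between calls to the robot, and variables do not carry over. Pictures are saved under pics/ and viewed, at most 14 in all, crops included, and the job is handed in when it is done.

```bash
mkdir -p pics; ls
cat > h.py <<'E'
import numpy as np, cv2
from station import *
from scipy.spatial.transform import Rotation as Ro
def w(cam,p):
    m=camera_model(cam); return np.array(m["R"]).T@(np.array(p)-np.array(m["t"]))
def save(im,n): cv2.imwrite("pics/"+n,cv2.cvtColor(im,cv2.COLOR_RGB2BGR))
E
python3 - <<'E'
from h import *
print(observe(), nose_length)
ims=[capture(c) for c in("top","side")]
save(ims[0],"top0.png");save(ims[1],"side0.png")
for c in("top","side"):
  for q in("caddy","sugar_jar","tin","shaker_1","spice_jar_1","tumbler","espresso_cup"):
    for d in mark_of(c,q)[:5]: print(c,q,w(c,d["location"]).round(3),round(d["confidence"],2))
E
```

```text
pics
{'time': 0.0, 'joint_pos': array([-1.23499528,  0.39916553,  0.0450871 ,  1.53791897, -0.01870602,
        1.20691372, -0.05070547]), 'qvel': array([ 3.14766559e-05,  1.89980773e-04, -4.11387292e-04, -1.24042429e-03,
       -7.40518011e-04,  9.94870655e-04,  2.38950729e-03]), 'tau': array([-2.15157547e-04, -4.75117314e+01,  1.36476070e+00, -2.54220253e+01,
        1.16204191e-02,  9.21889558e-03,  1.08365916e-05]), 'tool_pos': array([0.27353942, 0.58893895, 0.24126431]), 'tool_rot': array([-3.13961494e+00,  1.50656428e-04,  2.70684647e+00]), 'contact_force': array([-0.00931048, -0.01054021, -0.62182618]), 'wrist_torque': array([-0.02229572, -0.03123316, -0.04945824]), 'finger_force': 0.0, 'gripper_width': 1.0008220858423778} 0.011
top caddy [ 0.567 -0.017  0.001] 0.71
top sugar_jar [ 0.566 -0.017 -0.001] 0.73
top sugar_jar [ 0.447 -0.27  -0.004] 0.63
top tin [0.428 0.265 0.001] 0.76
top tin [ 0.722  0.226 -0.   ] 0.59
top tin [ 0.745  0.127 -0.003] 0.57
top tin [ 0.437  0.506 -0.005] 0.49
top shaker_1 [ 0.545  0.253 -0.004] 0.72
top shaker_1 [ 0.564 -0.263 -0.004] 0.42
top spice_jar_1 [ 0.437 -0.383  0.003] 0.76
top spice_jar_1 [ 0.424  0.375 -0.002] 0.69
top tumbler [ 0.546 -0.37  -0.003] 0.72
top tumbler [ 0.425  0.377 -0.006] 0.69
top espresso_cup [ 0.629  0.314 -0.   ] 0.82
top espresso_cup [ 0.44  -0.383  0.003] 0.7
side caddy [ 0.569 -0.016 -0.001] 0.87
side sugar_jar [ 0.448 -0.266  0.   ] 0.96
side tin [ 0.433  0.258 -0.001] 0.86
side tin [0.43  0.505 0.004] 0.85
side tin [ 0.719  0.221 -0.004] 0.77
side tin [0.746 0.121 0.001] 0.74
side shaker_1 [ 0.564 -0.265  0.004] 0.85
side shaker_1 [ 0.542  0.247 -0.001] 0.58
side shaker_1 [ 0.546 -0.375 -0.001] 0.34
side spice_jar_1 [ 0.435 -0.38  -0.001] 0.66
side spice_jar_1 [0.418 0.379 0.001] 0.61
side tumbler [ 0.547 -0.374  0.002] 0.8
side espresso_cup [ 0.628  0.316 -0.003] 0.61
```

View pics/top0.png

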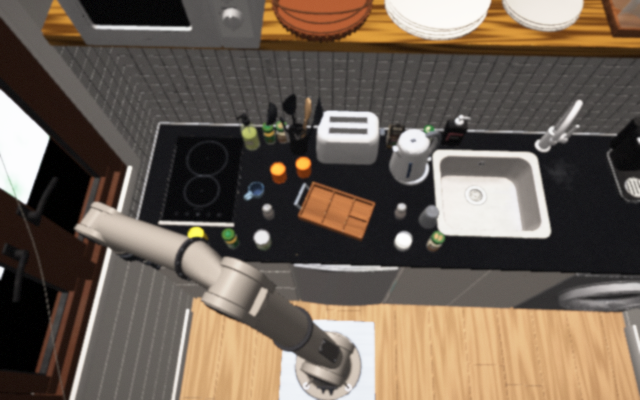

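View pics/side0.png

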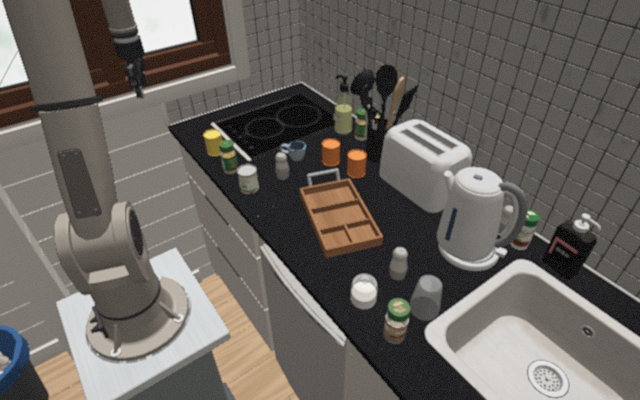

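Tin candidates in the side view: white printed one with bare metal top (248,178), orange ones (331,152) and (356,163), yellow one (213,143). The white one fits the description. The sugar jar is at (364,291), and the shakers are at (282,165) and (399,263). I'll confirm these in one crop and get the caddy's yaw.

Run:
```python
from h import *
a=capture("top");b=capture("side")
z=lambda im,x0,x1,y0,y1:cv2.resize(im[y0:y1,x0:x1],(400,300),interpolation=cv2.INTER_CUBIC)
save(np.vstack([np.hstack([z(a,285,385,170,245),z(b,290,390,170,245+0)] ),np.hstack([z(b,200,300,125,200),z(b,340,440,240,315)])]),"c1.png")
def toplane(cam,uv,zz):
    m=camera_model(cam);K,R,t=map(np.array,(m["mtx"],m["R"],m["t"]))
    d=(R.T@np.linalg.inv(K)@np.c_[uv,np.ones(len(uv))].T).T;c=-R.T@t
    return c+d*((zz-c[2])/d[:,2])[:,None]
for c in("top","side"):
    M=regions_of(c,"caddy")[0]["mask"].astype(np.uint8)
    M=cv2.morphologyEx(cv2.resize(M,None,fx=4,fy=4),cv2.MORPH_OPEN,np.ones((41,41)))
    cn=max(cv2.findContours(M,0,1)[0],key=cv2.contourArea)[:,0]/4
    P=toplane(c,cn,0.032)[:,:2]
    r=cv2.minAreaRect((P*1000).astype(np.float32)); print(c,r)
```

```text
top ((563.8703002929688, -12.9979248046875), (277.25433349609375, 177.04408264160156), 71.05939483642578)
side ((559.074951171875, -28.630462646484375), (297.8609924316406, 170.51199340820312), 71.03909301757812)
```

View pics/c1.png

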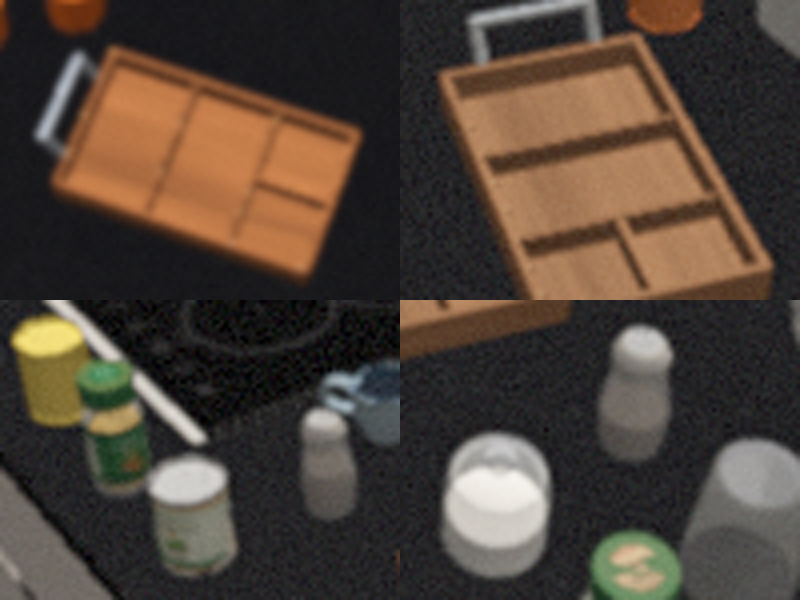

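The crop confirms the targets: white printed tin (190,510 in the crop), sugar jar (495,505) and a domed shaker beside each. The caddy's handle is at its +y end, and its x axis points at about -109°. I'll turn to yaw 71° and travel to the sugar jar.

```bash
cat >> h.py <<'E'
C=np.array([.568,-.0165]);YAW=np.radians(71)
def go(x,y,z,yaw=YAW):
    s=observe();R=Ro.from_euler("xyz",s["tool_rot"])
    T=Ro.from_euler("xyz",[np.pi,0,yaw])
    print("t",round(s["time"],2),"pos",s["tool_pos"].round(4),"rpy",np.degrees(s["tool_rot"]).round(1),"F",s["contact_force"].round(1),"w",round(s["gripper_width"],3),round(s["finger_force"],1),"nose",round(nose_length,4),"q",s["joint_pos"].round(2))
    print("shift units",(R.inv().apply(np.array([x,y,z])-s["tool_pos"])/.025).round(2),"turn units",(np.degrees((R.inv()*T).as_rotvec())/10).round(2))
E
python3 -m jog '[[0,0,0,0,0,0.935,0],[0,0,0,0,0,0.935,0],[0,0,0,0,0,0.935,0],[0,0,0,0,0,0.935,0],[0,0,0,0,0,0.935,0],[0,0,0,0,0,0.935,0],[0,0,0,0,0,0.935,0],[0,0,0,0,0,0.935,0],[0,0,0,0,0,0.935,0],[-0.9,0.95,0,0,0,0,0],[-0.9,0.95,0,0,0,0,0],[-0.9,0.95,0,0,0,0,0]]'
python3 -c "from h import *;go(.5,.16,.24)"
```

```text
time: 2.5
tool_pos: [0.3195, 0.5017, 0.2424]
tool_rot: [3.141, -0.0, 1.239]
contact_force: [-0.4, 0.0, 0.4]
gripper_width: 1.003
finger_force: 0.0
t 2.5 pos [0.3195 0.5017 0.2424] rpy [180.  -0.  71.] F [-0.4  0.   0.4] w 1.003 0.0 nose 0.011 q [-1.36  0.31  0.35  1.68 -0.12  1.17 -1.3 ]
shift units [-10.56  11.28   0.09] turn units [ 0. -0. -0.]
```

```bash
python3 -m jog '[[-0.9,0.95,0,0,0,0,0],[-0.9,0.95,0,0,0,0,0],[-0.9,0.95,0,0,0,0,0],[-0.9,0.95,0,0,0,0,0],[-0.9,0.95,0,0,0,0,0],[-0.9,0.95,0,0,0,0,0],[-0.9,0.95,0,0,0,0,0],[-0.9,0.95,0,0,0,0,0],[-0.9,0.95,0,0,0,0,0],[-0.9,0.95,0,0,0,0,0],[-0.9,0.95,0,0,0,0,0],[-0.9,0.6,0,0,0,0,0]]'
python3 -m jog '[[-1,0.15,0,0,0,0,0],[-1,0.15,0,0,0,0,0],[-1,0.15,0,0,0,0,0],[-1,0.15,0,0,0,0,0],[-1,0.15,0,0,0,0,0],[-1,0.15,0,0,0,0,0],[-1,0.15,0,0,0,0,0],[-1,0.15,0,0,0,0,0],[-1,0.15,0,0,0,0,0],[-1,0.15,0,0,0,0,0],[-1,0.15,0,0,0,0,0],[-1,0.15,0,0,0,0,0]]'
python3 -c "from h import *;go(.448,-.268,.2)"
```

```text
time: 4.0
tool_pos: [0.4928, 0.1558, 0.2426]
tool_rot: [3.141, -0.0, 1.237]
contact_force: [0.5, 0.7, 0.2]
gripper_width: 1.001
finger_force: 0.0
time: 5.5
tool_pos: [0.4358, -0.1422, 0.2423]
tool_rot: [3.142, -0.001, 1.239]
contact_force: [-0.5, -0.3, 1.0]
gripper_width: 0.998
finger_force: 0.0
t 5.5 pos [ 0.4358 -0.1422  0.2423] rpy [ 1.8e+02 -1.0e-01  7.1e+01] F [-0.5 -0.3  1. ] w 0.998 0.0 nose 0.011 q [-0.57  0.06  0.83  1.99 -0.05  1.11 -0.05]
shift units [-4.6   2.1   1.69] turn units [ 0.   -0.01 -0.  ]
```

```bash
python3 -m jog '[[-0.92,0.42,0.3,0,0,0,0],[-0.92,0.42,0.3,0,0,0,0],[-0.92,0.42,0.3,0,0,0,0],[-0.92,0.42,0.3,0,0,0,0],[-0.92,0.42,0.3,0,0,0,0],[0,0,0,0,0,0,0]]'
cat >> h.py <<'E'
def wrist(qs,name=None):
    s=observe();R=Ro.from_euler("xyz",s["tool_rot"]);H=np.array(camera_model("wrist")["hand_eye"])
    im=capture("wrist")
    if name: save(im,name)
    for q in qs:
        for d in mark_of("wrist",q)[:4]: print(q,(R.apply(H[:3,:3]@np.array(d["location"])+H[:3,3])+s["tool_pos"]).round(4),round(d["confidence"],2))
E
python3 - <<'E'
from h import *
wrist(["sugar_jar","shaker_1","caddy"],"w1.png");go(.448,-.268,.2)
E
```

```text
time: 6.25
tool_pos: [0.4473, -0.2688, 0.2044]
tool_rot: [-3.141, 0.001, 1.235]
contact_force: [0.2, 1.2, 0.2]
gripper_width: 1.001
finger_force: 0.0
sugar_jar [ 4.460e-01 -2.698e-01  1.000e-04] 0.66
shaker_1 [ 0.5614 -0.2639 -0.0016] 0.96
t 6.45 pos [ 0.4488 -0.2659  0.205 ] rpy [ 1.8e+02 -1.0e-01  7.1e+01] F [-0.2 -1.5 -0.4] w 0.998 0.0 nose 0.011 q [-0.28  0.29  0.88  1.9  -0.26  1.06  0.38]
shift units [-0.09 -0.    0.2 ] turn units [ 0.   -0.01  0.  ]
```

View pics/w1.png

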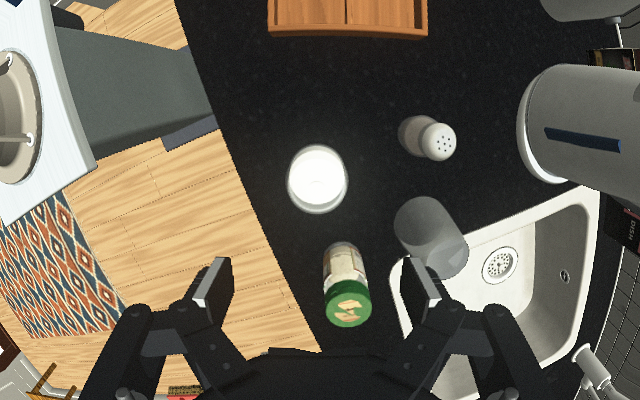

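The jar is centred at about (320,178) in the wrist view, matching the estimate of (0.447,-0.268). Descending and gripping.

```bash
python3 -m jog '[[-0.09,0,0.9,0,0,0,0],[0,0,1,0,0,0,0],[0,0,1,0,0,0,0],[0,0,1,0,0,0,0],[0,0,1,0,0,0,0],[0,0,1,0,0,0,0],[0,0,0.8,0,0,0,0],[0,0,0,0,0,0,0],[0,0,0,0,0,0,1],[0,0,0,0,0,0,1],[0,0,0,0,0,0,1],[0,0,0,0,0,0,1]]' 40
python3 -c "from h import *;go(.447,-.2685,.037)"
```

```text
time: 7.95
tool_pos: [0.4485, -0.2694, 0.0386]
tool_rot: [3.14, -0.001, 1.238]
contact_force: [-2.3, 0.8, 5.5]
gripper_width: 0.702
finger_force: 43.3
t 7.95 pos [ 0.4485 -0.2694  0.0386] rpy [179.9  -0.   70.9] F [-2.3  0.8  5.5] w 0.702 43.3 nose 0.011 q [-0.09  0.54  0.7   2.04 -0.51  0.74  0.59]
shift units [ 0.02 -0.07  0.06] turn units [ 0.01 -0.   -0.01]
```

```bash
python3 -m jog '[[0,0,-0.5,0,0,0,1],[0,0,-1,0,0,0,1],[0,0,-1,0,0,0,1],[0,0,-1,0,0,0,1],[0,0,-1,0,0,0,1],[1,0.09,0,0,0,0,1],[1,0.09,0,0,0,0,1],[1,0.09,0,0,0,0,1],[1,0.09,0,0,0,0,1],[1,0.09,0,0,0,0,1],[1,0.09,0,0,0,0,1],[1,0.09,0,0,0,0,1]]'
python3 -m jog '[[1,0.09,0,0,0,0,1],[1,0.09,0,0,0,0,1],[1,0.09,0,0,0,0,1],[1,0.09,0,0,0,0,1],[1,0.09,0,0,0,0,1],[1,0.09,0,0,0,0,1],[1,0.09,0,0,0,0,1],[0.4,0,0,0,0,0,1],[0,0,0,0,0,0,1],[0,0,0,0,0,0,1]]'
python3 - <<'E'
from h import *
wrist(["caddy"],"w2.png");go(.595,.061,.15)
capture("side");print([w("side",d["location"]).round(3) for d in mark_of("side","caddy")])
capture("top");print([w("top",d["location"]).round(3) for d in mark_of("top","caddy")])
E
```

```text
time: 9.45
tool_pos: [0.5203, -0.1081, 0.1505]
tool_rot: [3.141, -0.001, 1.238]
contact_force: [0.7, -0.4, -2.4]
gripper_width: 0.701
finger_force: 44.3
time: 10.7
tool_pos: [0.5949, 0.0593, 0.1498]
tool_rot: [-3.141, 0.001, 1.236]
contact_force: [-0.8, -0.3, -2.4]
gripper_width: 0.704
finger_force: 44.3
t 10.8 pos [0.5949 0.0594 0.1499] rpy [-180.     0.    70.8] F [-0.2  0.3 -2.1] w 0.705 44.3 nose 0.011 q [-0.73  0.49  0.75  1.78 -0.39  1.02 -0.17]
shift units [ 0.06 -0.02 -0.  ] turn units [-0.    0.   -0.02]
[array([ 0.568, -0.014,  0.001])]
[array([ 0.565, -0.016,  0.   ])]
```

View pics/w2.png

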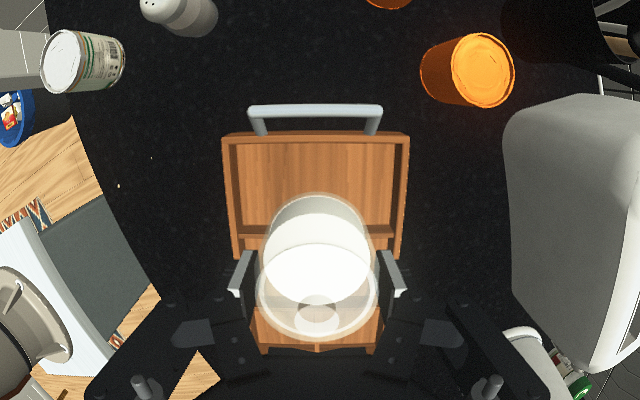

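The jar hangs over the caddy, whose edges are square to the view. The handle-end rim corners are at about (222,133) and (410,132). I'll convert them to world coordinates to check the caddy pose.

```bash
cat >> h.py <<'E'
def wpix(uv,z):
    s=observe();R=Ro.from_euler("xyz",s["tool_rot"]);m=camera_model("wrist");H=np.array(m["hand_eye"]);K=np.array(m["mtx"])
    v=(np.array(uv,float)-K[:2,2])/[K[0,0],K[1,1]];th=np.linalg.norm(v,axis=1)
    d=np.c_[v/th[:,None]*np.sin(th)[:,None],np.cos(th)]
    d=R.apply((H[:3,:3]@d.T).T);c=R.apply(H[:3,3])+s["tool_pos"]
    return c+d*((z-c[2])/d[:,2])[:,None]
E
python3 - <<'E'
from h import *
P=wpix([(222,134),(410,133)],.032)[:,:2];print(P.round(4))
d=P[1]-P[0];print(np.linalg.norm(d),"yaw ey",np.degrees(np.arctan2(d[1],d[0])))
ey=d/np.linalg.norm(d);ex=np.array([-ey[1],ey[0]])  # try both
for e in(ex,-ex):print(e, P.mean(0)+e*.131)
E
```

```text
[[0.5381 0.1373]
 [0.6859 0.087 ]]
0.15614209752668762 yaw ey -18.794779261195394
[0.32217944 0.94667862] [0.65417146 0.23617872]
[-0.32217944 -0.94667862] [ 0.56976045 -0.01185108]
```

```bash
python3 -m jog '[[0.13,-0.04,0.5,0,0,0,1],[0,0,0.8,0,0,0,1],[0,0,0.9,0,0,0,1],[0,0,0.9,0,0,0,1],[0,0,0.6,0,0,0,1],[0,0,0.38,0,0,0,1],[0,0,0.06,0,0,0,1],[0,0,0.04,0,0,0,1],[0,0,0,0,0,0,1]]'
python3 -c "from h import *;go(.595,.063,.0445)"
```

```text
time: 12.12
tool_pos: [0.5959, 0.0643, 0.0459]
tool_rot: [3.141, -0.001, 1.238]
contact_force: [0.6, -0.2, -1.9]
gripper_width: 0.706
finger_force: 44.3
t 12.12 pos [0.5959 0.0643 0.0459] rpy [179.9  -0.   70.9] F [ 0.6 -0.2 -1.9] w 0.706 44.3 nose 0.011 q [-0.66  0.62  0.65  1.85 -0.5   0.84 -0.09]
shift units [-0.06 -0.02  0.06] turn units [ 0.01 -0.   -0.01]
```

```bash
python3 -m jog '[[0,0,0.04,0,0,0,1],[0,0,0,0,0,0,1]]'; python3 -m jog '[[0,0,0.04,0,0,0,1],[0,0,0,0,0,0,1]]'
```

```text
time: 12.38
tool_pos: [0.5957, 0.0643, 0.0447]
tool_rot: [3.141, -0.001, 1.238]
contact_force: [-0.2, 0.8, -0.4]
gripper_width: 0.707
finger_force: 44.4
time: 12.62
tool_pos: [0.5958, 0.0643, 0.0447]
tool_rot: [3.141, -0.001, 1.238]
contact_force: [-1.6, -0.1, 7.0]
gripper_width: 0.711
finger_force: 45.2
```

```bash
python3 -m jog '[[0,0,0,0,0,0,0.2],[0,0,0,0,0,0,0.1],[0,0,0,0,0,0,0],[0,0,0,0,0,0,0],[0,0,-0.5,0,0,0,0],[0,0,-1,0,0,0,0],[0,0,-1,0,0,0,0],[0,0,-1,0,0,0,0],[0,0,-1,0,0,0,0],[0,0,-1,0,0,0,0],[0,0,-0.7,0,0,0,0],[0.55,-0.95,0,0,0,0,0]]'
python3 -m jog '[[0.59,-0.98,0,0,0,0,0],[0.59,-0.98,0,0,0,0,0],[0.59,-0.98,0,0,0,0,0],[0.59,-0.98,0,0,0,0,0],[0.59,-0.98,0,0,0,0,0],[0.59,-0.98,0,0,0,0,0],[0.59,-0.98,0,0,0,0,0],[0.59,-0.98,0,0,0,0,0],[0,0,0,0,0,0,0],[0,0,0,0,0,0,0]]'
python3 - <<'E'
from h import *
wrist(["tin","shaker_1","sugar_jar"],"w3.png");go(.430,.262,.04)
E
```

```text
time: 14.12
tool_pos: [0.5792, 0.0829, 0.2007]
tool_rot: [3.137, -0.001, 1.234]
contact_force: [0.4, 0.2, 0.7]
gripper_width: 1.0
finger_force: 0.0
time: 15.38
tool_pos: [0.4312, 0.2598, 0.1986]
tool_rot: [3.141, -0.0, 1.237]
contact_force: [-0.0, -1.3, 1.7]
gripper_width: 0.998
finger_force: 0.0
tin [7.440e-01 1.245e-01 5.000e-04] 0.91
tin [ 0.4251  0.2582 -0.001 ] 0.7
tin [0.7177 0.2218 0.001 ] 0.62
shaker_1 [ 0.546   0.251  -0.0008] 0.66
shaker_1 [ 0.5599 -0.2623  0.001 ] 0.48
sugar_jar [0.5973 0.0657 0.0041] 0.75
t 15.57 pos [0.4314 0.2595 0.1984] rpy [180.   -0.   70.8] F [-0.1  0.1 -0.5] w 1.0 0.0 nose 0.011 q [-1.3   0.23  0.78  1.95 -0.19  1.03 -0.77]
shift units [ 0.07 -0.09  6.34] turn units [ 0.   -0.   -0.02]
```

View pics/w3.png

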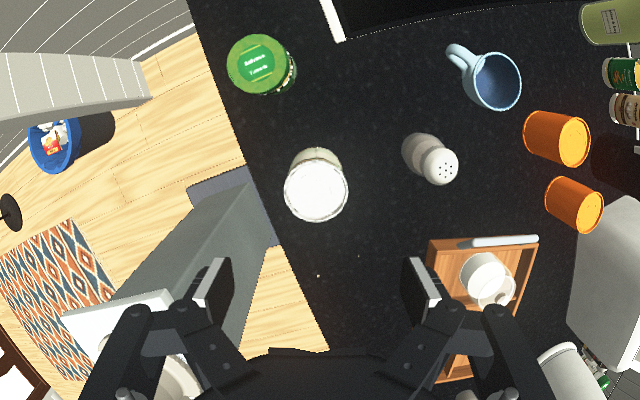

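The white printed tin with a metal top is at (317,190), almost under the tool, and the sugar jar stands in the caddy at (488,280). Descending on the tin.

```bash
python3 -m jog '[[0,-0.1,0.9,0,0,0,0],[0,0,1,0,0,0,0],[0,0,1,0,0,0,0],[0,0,1,0,0,0,0],[0,0,1,0,0,0,0],[0,0,1,0,0,0,0],[0,0,0.46,0,0,0,0],[0,0,0,0,0,0,0],[0,0,0,0,0,0,1],[0,0,0,0,0,0,1],[0,0,0,0,0,0,1],[0,0,0,0,0,0,1]]' 40
python3 -c "from h import *;go(.566,-.0197,.15)"
```

```text
time: 17.08
tool_pos: [0.4296, 0.2618, 0.0405]
tool_rot: [3.14, -0.002, 1.238]
contact_force: [0.6, -0.4, 6.0]
gripper_width: 0.668
finger_force: 42.5
t 17.07 pos [0.4296 0.2618 0.0405] rpy [ 1.799e+02 -1.000e-01  7.090e+01] F [ 0.6 -0.4  6. ] w 0.668 42.5 nose 0.011 q [-1.14  0.48  0.63  2.08 -0.43  0.71 -0.57]
shift units [-8.85  8.84 -4.39] turn units [ 0.01 -0.01 -0.01]
```

```bash
python3 -m jog '[[0,0,-0.5,0,0,0,1],[0,0,-1,0,0,0,1],[0,0,-1,0,0,0,1],[0,0,-1,0,0,0,1],[0,0,-1,0,0,0,1],[-0.98,0.98,-0.3,0,0,0,1],[-0.98,0.98,0,0,0,0,1],[-0.98,0.98,0,0,0,0,1],[-0.98,0.98,0,0,0,0,1],[-0.98,0.98,0,0,0,0,1],[-0.98,0.98,0,0,0,0,1],[-0.98,0.98,0,0,0,0,1]]'
python3 -m jog '[[-0.98,0.98,0,0,0,0,1],[-0.98,0.98,0,0,0,0,1],[0,0,0,0,0,0,1],[0,0,0,0,0,0,1]]'
python3 - <<'E'
from h import *
wrist(["caddy","sugar_jar"],"w4.png");go(.566,-.0197,.0465)
E
```

```text
time: 18.58
tool_pos: [0.5341, 0.0425, 0.1594]
tool_rot: [-3.141, -0.0, 1.238]
contact_force: [0.2, 0.3, -1.9]
gripper_width: 0.666
finger_force: 43.3
time: 19.08
tool_pos: [0.564, -0.0183, 0.1591]
tool_rot: [-3.14, -0.001, 1.238]
contact_force: [0.1, 0.0, -2.3]
gripper_width: 0.664
finger_force: 43.6
caddy [ 0.5707 -0.009   0.0019] 0.68
sugar_jar [0.5948 0.0611 0.0037] 0.61
sugar_jar [ 0.5626 -0.2635 -0.0014] 0.43
t 19.23 pos [ 0.5643 -0.0175  0.1592] rpy [-179.9   -0.    71.1] F [-0.  -0.3 -1.8] w 0.66 43.6 nose 0.011 q [-0.66  0.43  0.79  1.85 -0.36  1.01 -0.05]
shift units [-0.06  0.1   4.51] turn units [-0.01 -0.    0.01]
```

View pics/w4.png

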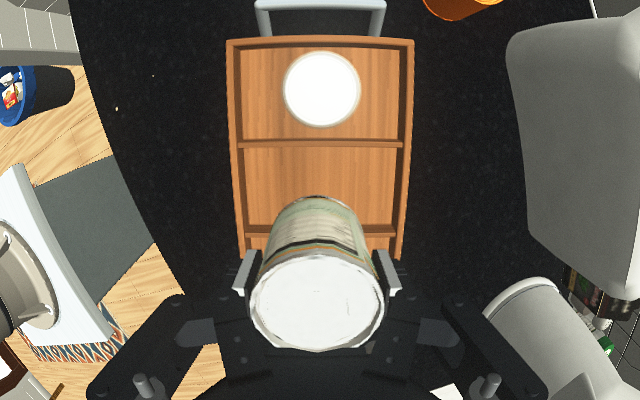

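Sugar jar stands well in its compartment (322,90). Dividers show at (320,144) and (240,230)/(385,230); I'll compute the centre of the middle compartment.

Run:
```python
from h import *
P=wpix([(240,143),(402,143),(247,229),(395,230),(228,42),(414,42)],.027)[:,:2];print(P.round(4))
print((P[0]+P[1]+P[2]+P[3])/4, np.linalg.norm((P[0]+P[1]-P[2]-P[3])/2))
P=wpix([(228,41),(414,41)],.032)[:,:2];d=P[1]-P[0];print(np.degrees(np.arctan2(d[1],d[0])),P.mean(0)+.131*np.array([-.3256,-.9455]))
```

```text
[[ 5.144e-01  4.590e-02]
 [ 6.489e-01  1.000e-04]
 [ 4.883e-01 -3.220e-02]
 [ 6.220e-01 -7.930e-02]
 [ 5.356e-01  1.331e-01]
 [ 6.858e-01  8.250e-02]]
[ 0.56840183 -0.01638339] 0.0830483024992231
-18.62350983820771 [ 0.56793779 -0.01604756]
```

```bash
python3 -m jog '[[-0.02,0.12,0.5,0,0,0,1],[0,0,0.9,0,0,0,1],[0,0,0.9,0,0,0,1],[0,0,0.9,0,0,0,1],[0,0,0.7,0,0,0,1],[0,0,0.4,0,0,0,1],[0,0,0.1,0,0,0,1],[0,0,0.04,0,0,0,1],[0,0,0,0,0,0,1]]'
python3 -m jog '[[0,0,0.04,0,0,0,1],[0,0,0,0,0,0,1]]'
```

```text
time: 20.35
tool_pos: [0.5679, -0.0205, 0.0489]
tool_rot: [3.141, -0.001, 1.238]
contact_force: [0.0, -0.8, -1.8]
gripper_width: 0.666
finger_force: 43.6
time: 20.6
tool_pos: [0.5675, -0.0204, 0.0475]
tool_rot: [3.141, -0.0, 1.238]
contact_force: [-0.2, -0.0, -1.5]
gripper_width: 0.659
finger_force: 43.6
```

```bash
python3 -m jog '[[0,0,0.04,0,0,0,1],[0,0,0,0,0,0,1]]'; python3 -m jog '[[0,0,0.03,0,0,0,1],[0,0,0,0,0,0,1]]'
```

```text
time: 20.85
tool_pos: [0.5676, -0.0205, 0.0466]
tool_rot: [3.141, -0.0, 1.238]
contact_force: [-0.3, -0.2, 0.7]
gripper_width: 0.658
finger_force: 43.8
time: 21.1
tool_pos: [0.5676, -0.0206, 0.0466]
tool_rot: [-3.141, -0.001, 1.238]
contact_force: [-3.6, 0.4, 7.4]
gripper_width: 0.663
finger_force: 44.5
```

```bash
python3 -m jog '[[0,0,0,0,0,0,0.25],[0,0,0,0,0,0,0.1],[0,0,0,0,0,0,0],[0,0,0,0,0,0,0],[0,0,-0.5,0,0,0,0],[0,0,-1,0,0,0,0],[0,0,-1,0,0,0,0],[0,0,-1,0,0,0,0],[0,0,-1,0,0,0,0],[0,0,-1,0,0,0,0],[0,0,-0.7,0,0,0,0],[0.99,-0.43,0,0,0,0,0]]'
python3 -m jog '[[1,-0.44,0,0,0,0,0],[1,-0.44,0,0,0,0,0],[1,-0.44,0,0,0,0,0],[1,-0.44,0,0,0,0,0],[1,-0.44,0,0,0,0,0],[1,-0.44,0,0,0,0,0],[1,-0.44,0,0,0,0,0],[1,-0.44,0,0,0,0,0],[1,-0.44,0,0,0,0,0],[0,0,0,0,0,0,0],[0,0,0,0,0,0,0]]'
python3 - <<'E'
from h import *
wrist(["tin","shaker_1","sugar_jar"],"w5.png");go(.545,.251,.047)
E
```

```text
time: 22.6
tool_pos: [0.5663, 0.0038, 0.2029]
tool_rot: [3.138, -0.001, 1.233]
contact_force: [-0.5, 0.9, -0.0]
gripper_width: 1.002
finger_force: 0.0
time: 23.98
tool_pos: [0.5454, 0.2501, 0.2007]
tool_rot: [3.141, 0.001, 1.237]
contact_force: [0.2, -1.2, -0.0]
gripper_width: 1.002
finger_force: 0.0
tin [ 0.4336  0.5099 -0.0021] 0.97
tin [ 0.5643 -0.0225  0.0077] 0.95
tin [ 0.7416  0.1238 -0.0038] 0.93
tin [0.7182 0.2195 0.0016] 0.75
shaker_1 [ 5.475e-01  2.497e-01 -5.000e-04] 0.6
sugar_jar [0.5961 0.0621 0.0073] 0.77
t 24.18 pos [0.5455 0.25   0.2008] rpy [180.    0.   70.8] F [ 0.  -0.5  0.3] w 1.0 0.0 nose 0.011 q [-1.07  0.44  0.76  1.73 -0.33  1.11 -0.54]
shift units [ 0.03 -0.03  6.15] turn units [ 0.    0.   -0.02]
```

View pics/w5.png

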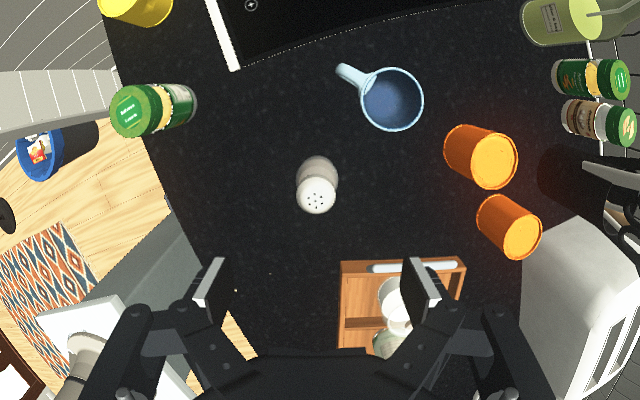

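The shaker is at (316,185), centred below the tool, with the tin and sugar jar both in the caddy. Grasping it.

```bash
python3 -m jog '[[0.03,0,0.9,0,0,0,0],[0,0,1,0,0,0,0],[0,0,1,0,0,0,0],[0,0,1,0,0,0,0],[0,0,1,0,0,0,0],[0,0,1,0,0,0,0],[0,0,0.25,0,0,0,0],[0,0,0,0,0,0,0],[0,0,0,0,0,0,1],[0,0,0,0,0,0,1],[0,0,0,0,0,0,1],[0,0,0,0,0,0,1]]' 35
python3 -c "from h import *;go(.577,-.112,.17)"
```

```text
time: 25.68
tool_pos: [0.546, 0.2524, 0.0479]
tool_rot: [3.141, -0.001, 1.238]
contact_force: [-1.8, -0.2, 5.4]
gripper_width: 0.438
finger_force: 34.8
t 25.68 pos [0.546  0.2524 0.0479] rpy [ 1.80e+02 -1.00e-01  7.09e+01] F [-1.8 -0.2  5.4] w 0.438 34.8 nose 0.011 q [-0.98  0.62  0.64  1.84 -0.49  0.84 -0.42]
shift units [-13.37   5.93  -4.9 ] turn units [ 0.   -0.01 -0.01]
```

```bash
python3 -m jog '[[0,0,-0.5,0,0,0,1],[0,0,-1,0,0,0,1],[0,0,-1,0,0,0,1],[0,0,-1,0,0,0,1],[0,0,-1,0,0,0,1],[-0.96,0.43,-0.4,0,0,0,1],[-0.96,0.43,0,0,0,0,1],[-0.96,0.43,0,0,0,0,1],[-0.96,0.43,0,0,0,0,1],[-0.96,0.43,0,0,0,0,1],[-0.96,0.43,0,0,0,0,1],[-0.96,0.43,0,0,0,0,1]]'
python3 -m jog '[[-0.96,0.43,0,0,0,0,1],[-0.96,0.43,0,0,0,0,1],[-0.96,0.43,0,0,0,0,1],[-0.96,0.43,0,0,0,0,1],[-0.96,0.43,0,0,0,0,1],[-0.96,0.43,0,0,0,0,1],[-0.96,0.43,0,0,0,0,1],[0,0,0,0,0,0,1],[0,0,0,0,0,0,1]]'
python3 - <<'E'
from h import *
wrist(["caddy","tin"],"w6.png");go(.577,-.112,.054)
E
```

```text
time: 27.18
tool_pos: [0.5609, 0.0658, 0.1691]
tool_rot: [-3.141, 0.001, 1.236]
contact_force: [-0.4, 0.8, -1.3]
gripper_width: 0.437
finger_force: 35.0
time: 28.3
tool_pos: [0.5773, -0.1145, 0.169]
tool_rot: [-3.14, -0.001, 1.238]
contact_force: [-0.4, -0.0, -0.8]
gripper_width: 0.437
finger_force: 35.0
tin [ 0.567  -0.0233  0.0063] 0.95
t 28.45 pos [ 0.5779 -0.1134  0.1691] rpy [-180.   -0.   71.] F [ 0.6  0.1 -1.7] w 0.432 35.0 nose 0.011 q [-0.48  0.47  0.79  1.78 -0.38  1.05  0.13]
shift units [ 0.04 -0.05  4.6 ] turn units [-0. -0.  0.]
```

View pics/w6.png

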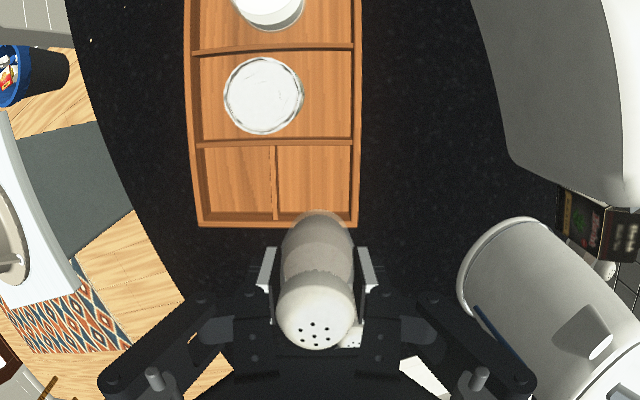

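The tin stands at (263,95). The small compartments are at rows 148–220, split at column 275, and the target is the right one. The end rim corners are at (198,227) and (357,227).

Run:
```python
from h import *
P=wpix([(198,227),(357,227)],.032)[:,:2];d=P[1]-P[0]
a=np.arctan2(d[1],d[0]);print(P.round(4),np.linalg.norm(d),np.degrees(a));ex=np.array([-.3256,-.9455]);ey=np.array([.9455,-.3256])
c=P.mean(0)-.131*ex;print("centre",c,"small",c+.088*ex+.0375*ey,c+.088*ex-.0375*ey)
Q=wpix([(273,143),(197,142),(353,142)],.027)[:,:2];print("div",Q.round(4),"small from div",Q[0]+.0385*ex+.0375*ey)
```

```text
[[ 0.4518 -0.1122]
 [ 0.6015 -0.162 ]] 0.15780692090955706 -18.412101526674938
centre [ 0.56928816 -0.0132309 ] small [ 0.57609161 -0.1086449 ] [ 0.50517911 -0.0842249 ]
div [[ 0.5538 -0.0612]
 [ 0.4862 -0.0346]
 [ 0.6218 -0.0837]] small from div [ 0.57676964 -0.10983706]
```

```bash
python3 -m jog '[[0.11,-0.05,0.5,0,0,0,1],[0,0,0.9,0,0,0,1],[0,0,0.9,0,0,0,1],[0,0,0.9,0,0,0,1],[0,0,0.7,0,0,0,1],[0,0,0.4,0,0,0,1],[0,0,0.16,0,0,0,1],[0,0,0.06,0,0,0,1],[0,0,0,0,0,0,1]]'
python3 -m jog '[[0,0,0.04,0,0,0,1],[0,0,0,0,0,0,1]]'
```

```text
time: 29.58
tool_pos: [0.5782, -0.1118, 0.0568]
tool_rot: [3.141, -0.0, 1.238]
contact_force: [-0.3, 0.2, -1.4]
gripper_width: 0.436
finger_force: 35.0
time: 29.82
tool_pos: [0.5779, -0.1116, 0.0555]
tool_rot: [3.141, -0.0, 1.238]
contact_force: [0.9, 0.2, -0.9]
gripper_width: 0.435
finger_force: 35.0
```

```bash
python3 -m jog '[[0,0,0.04,0,0,0,1],[0,0,0,0,0,0,1]]'; python3 -m jog '[[0,0,0.03,0,0,0,1],[0,0,0,0,0,0,1]]'
```

```text
time: 30.08
tool_pos: [0.5777, -0.1116, 0.0542]
tool_rot: [-3.141, -0.0, 1.238]
contact_force: [-0.5, 0.5, -1.3]
gripper_width: 0.436
finger_force: 35.0
time: 30.32
tool_pos: [0.5778, -0.1117, 0.054]
tool_rot: [-3.142, -0.0, 1.238]
contact_force: [-1.6, 0.2, 3.9]
gripper_width: 0.432
finger_force: 35.7
```

```bash
python3 -m jog '[[0,0,0,0,0,0,0.45],[0,0,0,0,0,0,0.3],[0,0,0,0,0,0,0.2],[0,0,0,0,0,0,0.2],[0,0,-0.5,0,0,0,0.2],[0,0,-1,0,0,0,0.2],[0,0,-1,0,0,0,0.1],[0,0,-1,0,0,0,0],[0,0,-1,0,0,0,0],[0,0,-1,0,0,0,0],[0,0,-0.3,0,0,0,0],[-0.85,0.2,0,0,0,0,0]]'
python3 -m jog '[[-0.86,0.2,0,0,0,0,0],[-0.86,0.2,0,0,0,0,0],[-0.86,0.2,0,0,0,0,0],[-0.86,0.2,0,0,0,0,0],[-0.86,0.2,0,0,0,0,0],[-0.86,0.2,0,0,0,0,0],[0,0,0,0,0,0,0],[0,0,0,0,0,0,0]]'
python3 - <<'E'
from h import *
wrist(["shaker_1"],"w7.png");go(.562,-.264,.047)
E
```

```text
time: 31.82
tool_pos: [0.5763, -0.1313, 0.199]
tool_rot: [3.141, -0.002, 1.242]
contact_force: [-0.3, -0.3, -0.9]
gripper_width: 1.0
finger_force: 0.0
time: 32.83
tool_pos: [0.5619, -0.2638, 0.1981]
tool_rot: [-3.141, -0.001, 1.239]
contact_force: [0.2, 0.5, -0.4]
gripper_width: 1.001
finger_force: 0.0
shaker_1 [ 0.5617 -0.266  -0.0016] 0.93
shaker_1 [ 0.5784 -0.1119  0.0021] 0.65
t 32.92 pos [ 0.5622 -0.2635  0.1982] rpy [-1.80e+02 -1.00e-01  7.11e+01] F [-0.6  0.1  0.1] w 1.0 0.0 nose 0.011 q [-0.21  0.5   0.81  1.68 -0.39  1.14  0.37]
shift units [-0.03  0.    6.05] turn units [-0.   -0.01  0.01]
```

View pics/w7.png

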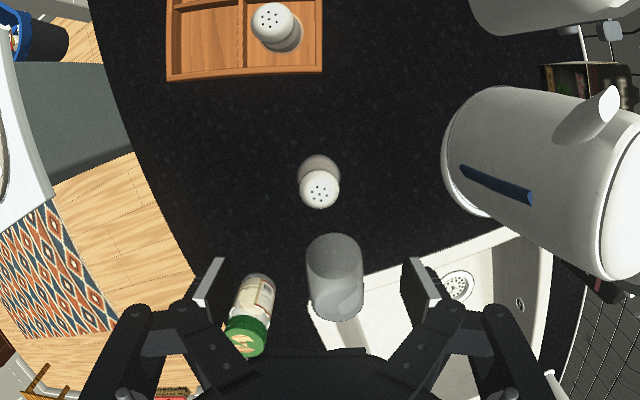

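The second shaker is at (319,183), centred, and the first stands in the right-hand small compartment at (275,25). Grasping it.

```bash
python3 -m jog '[[-0.05,0,0.9,0,0,0,0],[0,0,1,0,0,0,0],[0,0,1,0,0,0,0],[0,0,1,0,0,0,0],[0,0,1,0,0,0,0],[0,0,1,0,0,0,0],[0,0,0.15,0,0,0,0],[0,0,0,0,0,0,0],[0,0,0,0,0,0,1],[0,0,0,0,0,0,1],[0,0,0,0,0,0,1],[0,0,0,0,0,0,1]]' 35
python3 -c "from h import *;go(.503,-.085,.17)"
```

```text
time: 34.42
tool_pos: [0.5619, -0.2666, 0.0482]
tool_rot: [3.14, -0.0, 1.238]
contact_force: [-1.0, 0.7, 5.9]
gripper_width: 0.438
finger_force: 34.8
t 34.42 pos [ 0.5619 -0.2666  0.0482] rpy [179.9  -0.   70.9] F [-1.   0.7  5.9] w 0.438 34.8 nose 0.011 q [-0.12  0.67  0.69  1.79 -0.54  0.88  0.48]
shift units [ 6.1  -4.59 -4.87] turn units [ 0.01 -0.   -0.01]
```

```bash
python3 -m jog '[[0,0,-0.5,0,0,0,1],[0,0,-1,0,0,0,1],[0,0,-1,0,0,0,1],[0,0,-1,0,0,0,1],[0,0,-1,0,0,0,1],[0.87,-0.65,-0.4,0,0,0,1],[0.87,-0.65,0,0,0,0,1],[0.87,-0.65,0,0,0,0,1],[0.87,-0.65,0,0,0,0,1],[0.87,-0.65,0,0,0,0,1],[0.87,-0.65,0,0,0,0,1],[0.87,-0.65,0,0,0,0,1]]'
python3 -m jog '[[0,0,0,0,0,0,1],[0,0,0,0,0,0,1]]'
python3 - <<'E'
from h import *
wrist(["shaker_1"],"w8.png");go(.503,-.085,.0545)
E
```

```text
time: 35.92
tool_pos: [0.5029, -0.0845, 0.1699]
tool_rot: [-3.141, -0.0, 1.238]
contact_force: [-0.1, 0.2, -0.5]
gripper_width: 0.436
finger_force: 35.0
time: 36.17
tool_pos: [0.5036, -0.0859, 0.1701]
tool_rot: [3.141, 0.0, 1.238]
contact_force: [-0.2, -0.7, -0.4]
gripper_width: 0.44
finger_force: 35.0
shaker_1 [ 0.505  -0.0843  0.1174] 0.76
shaker_1 [ 0.5783 -0.1139  0.0043] 0.61
t 36.27 pos [ 0.5037 -0.0865  0.1701] rpy [180.    0.   70.8] F [-0.  -0.6 -1.2] w 0.438 35.0 nose 0.011 q [-0.63  0.32  0.86  1.97 -0.29  0.98  0.03]
shift units [ 0.05 -0.05  4.62] turn units [ 0.    0.   -0.02]
```

View pics/w8.png

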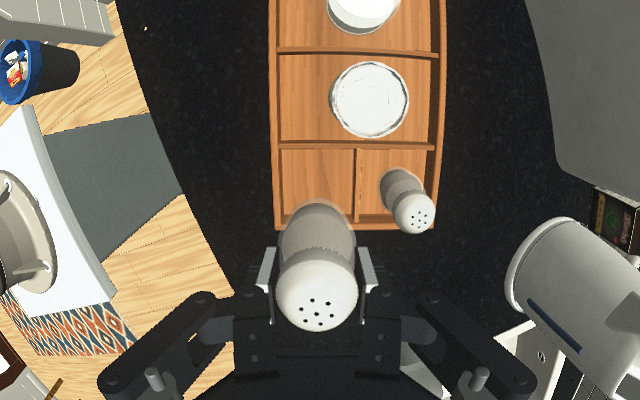

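The empty left small compartment and the standing first shaker at (405,200) are visible, and there is room for the fingers. Lowering.

```bash
python3 -m jog '[[0.06,-0.04,0.5,0,0,0,1],[0,0,0.9,0,0,0,1],[0,0,0.9,0,0,0,1],[0,0,0.9,0,0,0,1],[0,0,0.7,0,0,0,1],[0,0,0.4,0,0,0,1],[0,0,0.2,0,0,0,1],[0,0,0.08,0,0,0,1],[0,0,0,0,0,0,1]]'
python3 -m jog '[[0,0,0.04,0,0,0,1],[0,0,0,0,0,0,1]]'
```

```text
time: 37.4
tool_pos: [0.5035, -0.0835, 0.0557]
tool_rot: [3.141, -0.001, 1.238]
contact_force: [-0.6, 1.2, -1.1]
gripper_width: 0.44
finger_force: 35.0
time: 37.65
tool_pos: [0.5033, -0.0834, 0.0545]
tool_rot: [3.141, -0.0, 1.238]
contact_force: [0.8, 1.1, -1.1]
gripper_width: 0.44
finger_force: 35.0
```

```bash
python3 -m jog '[[0,0,0.03,0,0,0,1],[0,0,0,0,0,0,1]]'; python3 -m jog '[[0,0,0.02,0,0,0,1],[0,0,0,0,0,0,1]]'
```

```text
time: 37.9
tool_pos: [0.5034, -0.0835, 0.0542]
tool_rot: [3.141, -0.001, 1.238]
contact_force: [-0.7, 0.7, 5.0]
gripper_width: 0.437
finger_force: 36.0
time: 38.15
tool_pos: [0.5034, -0.0835, 0.0542]
tool_rot: [3.142, -0.001, 1.238]
contact_force: [-3.3, 0.6, 9.1]
gripper_width: 0.438
finger_force: 36.6
```

Contact. Release with a partial opening, rise, and look.

```bash
python3 -m jog '[[0,0,-0.02,0,0,0,0.5],[0,0,0,0,0,0,0.4],[0,0,0,0,0,0,0.35],[0,0,0,0,0,0,0.35],[0,0,-0.5,0,0,0,0.35],[0,0,-1,0,0,0,0.35],[0,0,-1,0,0,0,0.35],[0,0,-1,0,0,0,0.35],[0,0,-1,0,0,0,0.35],[0,0,-1,0,0,0,0.35],[0,0,-1,0,0,0,0.35],[0,-0.5,-1,0,0,0,0.35]]'
python3 -m jog '[[0,-1,0,0,0,0,0],[0,-1,0,0,0,0,0],[0,0,0,0,0,0,0],[0,0,0,0,0,0,0]]'
python3 - <<'E'
from h import *
b=capture("side");a=capture("top")
z=lambda im,x0,x1,y0,y1:cv2.resize(im[y0:y1,x0:x1],(800,600) if 0 else (400,300),interpolation=cv2.INTER_CUBIC)
save(np.hstack([cv2.resize(b[120:360,190:470],(467,400)),cv2.resize(capture("wrist")[:,130:450],(320,400))]),"fin.png")
for q in("caddy","sugar_jar","tin","shaker_1","spice_jar_1","tumbler","espresso_cup"):
    for d in mark_of("side",q)[:5]: print(q,w("side",d["location"]).round(3),round(d["confidence"],2))
go(.5,0,.2)
E
```

```text
time: 39.65
tool_pos: [0.4916, -0.0799, 0.2427]
tool_rot: [3.14, 0.0, 1.237]
contact_force: [0.6, 0.1, 0.4]
gripper_width: 0.65
finger_force: 0.0
time: 40.15
tool_pos: [0.4448, -0.0633, 0.2416]
tool_rot: [3.14, -0.001, 1.238]
contact_force: [0.8, -0.3, -0.8]
gripper_width: 1.003
finger_force: 0.0
caddy [ 0.566 -0.015  0.003] 0.7
caddy [ 0.568 -0.025  0.006] 0.33
sugar_jar [0.599 0.067 0.005] 0.79
tin [ 0.746  0.125 -0.002] 0.85
tin [ 0.566 -0.024  0.005] 0.84
tin [0.431 0.505 0.001] 0.82
tin [ 0.718  0.221 -0.006] 0.66
tin [0.597 0.067 0.006] 0.24
shaker_1 [ 0.576 -0.118  0.005] 0.67
shaker_1 [ 0.503 -0.08   0.01 ] 0.66
spice_jar_1 [ 0.419  0.378 -0.001] 0.9
spice_jar_1 [ 0.438 -0.383 -0.001] 0.6
tumbler [ 0.549 -0.371 -0.   ] 0.73
tumbler [ 0.423  0.378 -0.001] 0.24
espresso_cup [ 0.627  0.318 -0.002] 0.39
t 40.65 pos [ 0.4441 -0.0632  0.241 ] rpy [-180.     0.    70.9] F [-0.5 -0.1  0.5] w 1.002 0.0 nose 0.011 q [-0.85  0.03  0.93  2.01 -0.03  1.11 -0.24]
shift units [3.12 1.29 1.64] turn units [-0.    0.   -0.01]
```

View pics/fin.png

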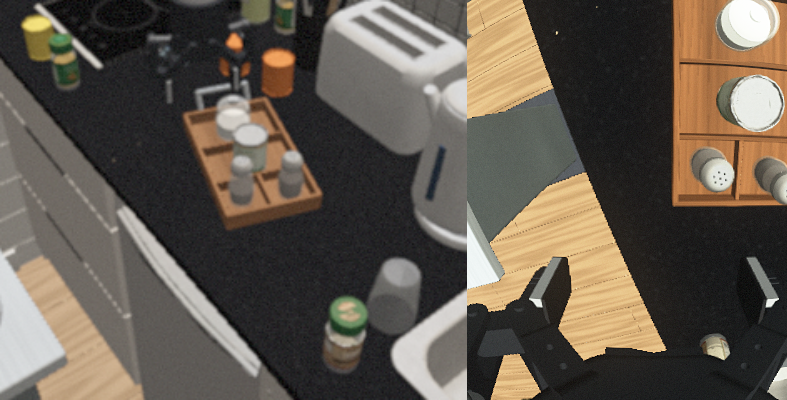

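All four stand upright in their own compartments: jar at (232,122), tin at (250,145), shakers at (241,180) and (291,173). The other things haven't moved, and the gripper is clear of everything.

```bash
python3 -c "from station import *;print(finish_job())"
```

```text
the job is handed in; nothing more can be done
None
```

I handed in the job after about 41 s: the sugar jar, the tin and both shakers stand upright in their compartments, placed in the order asked, and nothing else was moved.

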